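# Stow the setting block and pump the bar clamp snug on the cork pot rest

### The job

The cork pot rest is glued and waiting between the jaws of the bar clamp on the plank: lift out the green-banded setting block that stands in the gap, stand it fully home in its own green-marked slot of the rack, then pump the clamp's trigger until the moving jaw has come up and pinches the pot rest snugly against the fixed jaw, without crushing the cork. Finish with the gripper still squeezing the trigger, holding the pressure on; leave the blue block, the jar, the bowl and the saucer where they are.

Things in the scene. Friction and masses are not known exactly. Their poses are not given: they have to be found in the camera images.
- clamp: ratchet bar clamp lying flat, fixed to the plank: toothed steel bar 20 mm wide along this frame's y, axis 28 mm above the plank, y = -25 to +265 mm, strap at its tail. Origin on the plank under the bar in the plane of the fixed pad's face; x along the jaws (x = +20 to +92 mm), y along the bar to the sliding head; pistol grip and trigger at x = -20 to -140 mm. All is lower than 47 mm
- clamp_head: sliding head of the clamp with the black moving jaw (21 mm thick, top 43 mm above the plank) and its orange soft pad, 40 mm long (x = +50 to +90 mm) and 30 mm high. Origin on plank level under the bar, in the plane of the pad's face, which looks to -y, towards the work and the like pad of the fixed jaw; axes as the clamp's
- head_travel (a joint): travel (m) along the bar of the sliding head (pistol grip, trigger and moving jaw together), 0 to 0.062, growing as the jaws close; the pads stand 112 mm apart at 0. It slides forward against 3 N of friction; a pawl stops it going back (it may settle back by up to one 3 mm tooth). A full pump of the trigger walks it about 9 mm towards the fixed jaw
- trigger_angle (a joint): angle (rad) of the orange trigger: 0 sprung open, 0.24 squeezed home to the pistol grip. It springs back when let go (3 to 5 N at the finger place) and must go back to about 0 to catch new teeth. Once the jaw is up against the work it stops part-way; the jaw then presses with about twice the squeeze less some 10 N: squeezing with 20 to 30 N gives roughly 25 to 55 N
- clamp_grip (a point): middle of the black pistol grip on the sliding head, 55 mm from the bar's axis, 28 mm above the plank; axes as the clamp's. The grip is 24 mm deep (y), 28 mm high, 108 mm long (x). Its back is at y = +12 mm from here; the trigger's front face across from here is at y = -46 mm when open, -26 mm when home. In a squeeze the grip walks to -y and the trigger comes back: their middle stays nearly put
- trigger: orange trigger lever of the clamp, in front (-y) of the pistol grip; finger piece 66 mm long (x), 12 mm deep (y), 20 mm high, 18 to 38 mm above the plank. Origin on the plank level under its pivot; the middle of the finger place is 85 mm from it along -x. Its axes are the clamp's turned by +0.24 rad about z when open, and parallel to them when squeezed home
- pot_rest: the work: loose block of brown cork 46 mm thick with a pale hardwood edge strip 14 mm thick on its -y side (the side of the fixed jaw); together 70 mm (x) by 60 mm (y) by 36 mm high, 0.1 kg. Origin under its centre. It starts 2 to 7 mm off the fixed jaw's pad and is pushed up to it by the moving jaw. The cork is crushed above 100 N
- green_block: pale wooden setting block with a green top band, 40 mm (x) by 18 mm thick (y) by 80 mm tall, about 40 g; origin at the centre of its underside. It starts upright in the gap between the cork and the moving jaw, free on both sides, standing 37 mm above the jaw's top
- green_slot: wooden slot unit with green stripes on its top and sides, 60 mm (x) by 50 mm (y) by 34 mm high, fixed on the rack; its pocket is 43 mm (x) by 21 mm (y), 28 mm deep, in its middle. Origin under its centre; its top is 34 mm above the origin. The order of the three slot units along the rack changes
- green_slot_floor (a point): centre of the floor of the green slot's pocket, 6 mm above the origin of its unit and 14 mm above the plank; axes as the unit's
- blue_slot: slot unit like the green one but with blue stripes, pocket 43 by 15 mm, holding the blue block
- red_slot: slot unit like the green one but with red stripes, pocket 43 by 27 mm, empty (its block is out on another job); not the place for the green block
- rack: wooden base board of the rack, 200 mm (x) by 70 mm (y) by 8 mm high, fixed; the three slot units stand on it in a row along x, 62 mm apart. Origin under its centre
- blue_block: bystander: setting block with a blue top band, 40 by 12 by 80 mm tall, standing in the blue slot; origin at the centre of its underside
- jar: bystander: orange plastic jar with a twist cap, 64 mm across and 95 mm tall; origin under its centre
- bowl: bystander: glass bowl, 124 mm across and 52 mm tall; origin under its centre
- saucer: bystander: white melamine saucer, 144 mm across and 18 mm tall; origin under its centre
There are look-alikes about, which are no part of the job. What is shaped like the green_block but purple, red or yellow is not meant.

How it is judged:
On the way, in this order (a step that is already met when the one before it is completed fails the run):
1. the green setting block stands fully home in the green slot, let go (horizontal distance between green_block and green_slot_floor below 0.006 m and z of green_block in the frame of green_slot below 0.01 m and angle between green_block's own z axis and vertical below 0.12 rad and contact force between the fingers and green_block below 0.2 N and linear speed of green_block below 0.02 m/s), for 0.2 s.
2. the trigger is squeezed for a first pump while the moving jaw is still well off the cork (value of joint trigger_angle above 0.12 rad and y of clamp_head in the frame of clamp above 0.07 m).
3. the trigger is let back (value of joint trigger_angle below 0.07 rad).
4. the trigger is pumped again (value of joint trigger_angle above 0.12 rad).
At the end, for the whole second after the job is handed in: Green block upright in the green slot (within 6 mm of its middle, foot within 4 mm of the floor); pot rest flat on the plank and up against the fixed jaw (3 mm), the moving jaw pressing on it with 8 to 100 N; fingers still squeezing the trigger with over 4 N (horizontal distance between green_block and green_slot_floor below 0.006 m and z of green_block in the frame of green_slot below 0.01 m and angle between green_block's own z axis and vertical below 0.12 rad and contact force between clamp_head and pot_rest between 8 and 100 N and y of pot_rest in the frame of clamp below 0.033 m and contact force between the fingers and trigger above 4 N and angle between pot_rest's own z axis and vertical below 0.1 rad and height (world z) of pot_rest below 0.006 m); the arm keeps its last pose, push and grip.
It fails at once if the cork is crushed (the moving jaw presses on the pot rest with more than 100 N) (contact force between clamp_head and pot_rest above 100 N).
It fails at once if the blue block, the jar, the bowl or the saucer is moved by more than 20 mm (distance of any of blue_block, jar, bowl, saucer from where it was at the start of the episode above 0.02 m).
It also fails if it takes over 64 s, if anything falls off the work surface, if the arm or the gripper's body presses on something with over 40 N, if the wrist force passes 120 N, or if a joint passes its speed limit or range.

### The arm

A 6-joint arm with a two-finger parallel gripper is mounted at the origin on the work surface. World frame = base frame: x ahead of the robot, y to its left, z up, the work surface at z = 0. Lengths are in m, angles in rad, forces in N, time in s.
With the tool pointing down it reaches from about 0.25 to 0.775 m from the base axis. Payload 4 kg.
Tool frame: the origin (TCP) lies at the centre of the arm's flange, where the gripper is bolted on; the fingertips stand 199 mm ahead of it and the grasp point (between the pads) lies 180 mm ahead of it; z points along the fingers, y is the line along which they close (so a half turn about z gives the same grasp; the last joint's range is limited). The gripper opens to 94 mm and grips with 3 to 60 N. Pads are 16 mm wide; open, the fingers measure 119 mm over their backs; the gripper's body (75 mm by 177 mm) begins 78 mm behind the grasp point.
Start: joints at [-1.405, 0.087, 1.371, -0, 1.684, -0.103], TCP at [0.146, -0.53, 0.405] pointing down, gripper open.
Joint ranges: [-3.1, 3.1], [-0.76, 2.03], [0.27, 2.55], [-1.08, 4.22], [0.17, 2.65], [-2.57, 2.57]. Speed limits (rad/s): [2.79, 2.79, 3.14, 3.14, 3.14, 3.14].

### API

Orientations are given as [roll, pitch, yaw] about the fixed x, y, z axes, in that order (R = Rz(yaw) Ry(pitch) Rx(roll)).
In Python, from bench import robot, eyes, models gives the robot as it stands.
- The arm moves only by the tool step_arm, never from a script. Its argument "commands" is a list that holds one entry, the list of rows, each a list of 7 numbers: the shift along the tool's x, y, z in mm, then the turn, a rotation vector about the tool's x, y, z in rad, then the finger opening in mm, from 0 to 94. In form: [[[tx, ty, tz, wx, wy, wz, gripper], ...]]. A call has 1 to 20 rows; each row shifts and turns the commanded pose from where the row before left it, along the tool's axes as they then stand; what a row does not reach is not made up. A row lasts 1/8 s, in which the tool goes at most 62.5 mm and 10.7 degrees, less where a joint would pass 70% of its speed; a pose out of reach is approached as far as the arm can. A call is refused whole if a number of a shift passes 62.5 or a number of a turn 0.188, either way. A call with a gripper value outside its range is refused whole. The fingers move at their own pace and stop on an object; the grip force is fixed at half the most. Time passes only in rows, so rows that do not move let the fingers close. It gives the time, the measured TCP pose, the force, the opening and the grip force at its end, in the units of the state.
- robot.get_obs(): the state, without advancing time (a new reading comes with each control period).
- eyes.snapshot(name): name is "scene" or "top"; returns a dict with "color" (384x512x3 uint8, red, green, blue), "camera_matrix" (3x3 intrinsics, pixels), "eye" and "rotation" of the camera in the world. Camera axes: x right, y up, looking along -z (the intrinsics and any distortion apply to the point x, -y, -z); pixel columns grow to the right and rows downward; lengths in m; the calibration is good to about 2 mm. A picture is of the moment at which its call begins. There is no depth.
- robot.close_job(): hands the job in; it is judged then, once.
Trained networks look in a picture, given as the dict that the camera call returned (one of the last four; its "shot" number tells which), for a name from the list of things; names that differ only in an ending like _2 or _b are one class to them, and where a whole thing is asked for, a point or a joint stands for the part that bears it (a point fixed in the world has none). Each returns a list of dicts, best first, with "confidence" (0 to 1); they miss things now and then, are a little off and sometimes report something else, mostly with a low value. They report only what shows in the picture. A call takes as long as a camera call. They do not tell look-alikes from the thing itself.
- models.masks_of(picture, query): "mask" (384x512 bool, what is visible of it) and "xy" ([column, row] in pixels, amid what is visible of it).
- models.tip_of(picture, query): "xy" ([column, row] in pixels: a listed point, or the origin of a listed thing).
The state is a dict: "time": time; "joint_positions": joint angles; "qvel": joint speeds; "joint_torque": joint torques, N m; "tool_pos": TCP position; "ee_rot": TCP orientation; "wrist_force": force on the tool from outside, world axes, zero at the start; "wrist_torque": the same for the moment, N m; "width": finger opening in m; "finger_force": force on a finger pad.
Only numpy, scipy, OpenCV 4.12 (cv2) and the standard library are available. Lean on these libraries where they do the work, as an engineer would, in place of code of your own. Each camera call takes 0.05 s, during which the arm holds its last target. There are 200 camera calls.

## Working session

There is one attempt and no reset: what is moved stays moved. The work goes in short steps, Python scripts to look and compute and a tool call to move; the robot and the scene stay as the last step left them, time stands still between calls to the robot, and variables do not carry over. Pictures are saved under pics/ and viewed, at most 10 in all, crops included, and the job is handed in when it is done.

Besides the shell and the picture viewer there is one more tool, called after "Emit:" by a JSON object that holds its "op" and its "data". step_arm: Moves the arm, as the interface text tells. Its arguments: {"type":"object","properties":{"commands":{"type":"array"}},"required":["commands"]}

```bash
mkdir -p pics; cat > h.py <<'E'
import numpy as np, cv2
from bench import robot, eyes, models
from scipy.spatial.transform import Rotation as Ro
def ray(p,uv):
    K=p["camera_matrix"]; d=np.linalg.inv(K)@np.array([uv[0],uv[1],1.]); d=np.array([d[0],-d[1],-d[2]])
    return np.array(p["eye"]), np.array(p["rotation"])@d
def at_z(p,uv,z):
    e,d=ray(p,uv); return e+d*(z-e[2])/d[2]
def proj(p,X):
    c=np.array(p["rotation"]).T@(np.asarray(X,float)-p["eye"]); q=p["camera_matrix"]@np.array([c[0],-c[1],-c[2]]); return q[:2]/q[2]
def tri(obs):
    A=np.zeros((3,3));b=np.zeros(3)
    for p,uv in obs:
        e,d=ray(p,uv); d=d/np.linalg.norm(d); M=np.eye(3)-np.outer(d,d); A+=M;b+=M@e
    return np.linalg.solve(A,b)
E
python3 - <<'E'
from h import *
o=robot.get_obs(); print(o)
S=eyes.snapshot("scene");T=eyes.snapshot("top")
for n,p in(("s",S),("t",T)):
    cv2.imwrite(f"pics/{n}0.png",cv2.resize(p["color"][:,:,::-1],(800,600),interpolation=cv2.INTER_CUBIC)); print(n,p["eye"],p["camera_matrix"],p.keys())
    for q in "clamp clamp_head clamp_grip trigger pot_rest green_block green_slot green_slot_floor blue_slot red_slot rack blue_block".split():
        print(n,q,[(np.round(r["xy"]).tolist(),round(r["confidence"],2),np.round(at_z(p,r["xy"],0.028 if q=="clamp_grip" else .014 if q=="green_slot_floor" else 0.008 if "slot" in q else 0)[:2],3).tolist()) for r in models.tip_of(p,q)[:3]])
E
```

```text
{'time': 0.0, 'joint_positions': array([-1.40511624e+00,  8.79135879e-02,  1.37226749e+00, -2.58903302e-05,
        1.68356840e+00, -1.03149147e-01]), 'qvel': array([ 0.0012042 , -0.00041336,  0.00106639,  0.00109929,  0.00077624,
        0.00036801]), 'joint_torque': array([ 2.76819637e-04, -3.40180528e+01, -3.02424216e+01,  7.18920864e-02,
        3.29398981e-02, -1.69474511e-04]), 'tool_pos': array([ 0.14602703, -0.53013361,  0.40351962]), 'ee_rot': array([-3.13944465e+00, -1.96484373e-04,  2.68826132e-01]), 'wrist_force': array([-0.72530673, -0.27808079, -0.73437532]), 'wrist_torque': array([-0.00962868,  0.03377266,  0.00491375]), 'finger_force': 0.0, 'width': 0.09381809625678258}
s [1.27892128 0.41895578 0.96384616] [[463.8072359    0.         260.11304733]
 [  0.         463.8072359  190.33379389]
 [  0.           0.           1.        ]] dict_keys(['color', 'camera_matrix', 'eye', 'rotation', 'shot'])Traceback (most recent call last):
  File "<stdin>", line 7, in <module>
  File "h.py", line 8, in at_z
    e,d=ray(p,uv); return e+d*(z-e[2])/d[2]
                                       ~^^^
IndexError: invalid index to scalar variable.
```

```bash
python3 - <<'E'
from h import *
for n in("scene","top"):
    p=eyes.snapshot(n); print(p["eye"],p["rotation"])
    for nm,R in (("rpy",Ro.from_euler("xyz",p["rotation"])),("rv",Ro.from_rotvec(p["rotation"]))): print(nm,R.as_matrix()[:,2],R.as_matrix()[:,0])
E
```

```text
[1.27892128 0.41895578 0.96384616] [0.69545453 0.01294514 2.05637534]
rpy [0.56203018 0.3078336  0.76769822] [-0.46668141  0.88433076 -0.01294478]
rv [ 0.47975606 -0.25556263  0.83935801] [-0.40408415  0.78479157  0.46991297]
[0.42332529 0.05069381 1.62960926] [ 0.11270105  0.00821264 -1.59296648]
rpy [-0.11261588 -0.00566534  0.99362245] [-0.02216759 -0.99972054 -0.00821255]
rv [-0.06709629 -0.07581165  0.99486214] [-0.02105933 -0.99677938 -0.07737806]
```

View pics/s0.png

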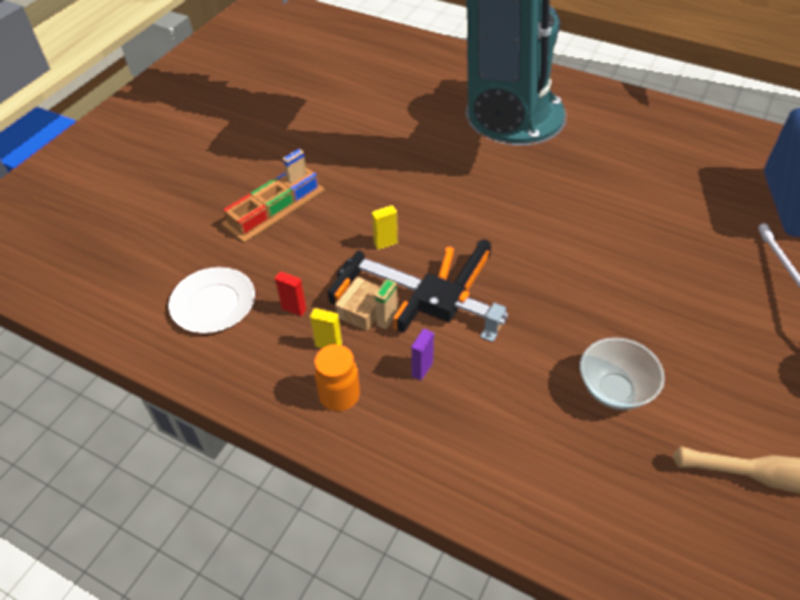

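The scene view (800×600) shows the rack at about (272,200), with slots in the order red, green, blue. The green-banded block is at (386,303) in the clamp gap and the trigger and grip are at about (465,265). Yellow, red and purple look-alikes stand nearby. The camera rotation is rpy.

```bash
sed -i 's/np.array(p\["rotation"\])/Ro.from_euler("xyz",p["rotation"]).as_matrix()/g' h.py
python3 - <<'E'
from h import *
S=eyes.snapshot("scene");T=eyes.snapshot("top")
cv2.imwrite("pics/t0.png",cv2.resize(T["color"][:,:,::-1],(800,600),interpolation=cv2.INTER_CUBIC))
for q in "clamp clamp_head clamp_grip trigger pot_rest green_block green_slot green_slot_floor blue_slot red_slot rack blue_block jar bowl saucer".split():
    z=0.028 if q=="clamp_grip" else .014 if q=="green_slot_floor" else 0.008 if "slot" in q else 0
    out=[]
    for n,p in(("s",S),("t",T)):
        out.append([(np.round(r["xy"]).tolist(),round(r["confidence"],2),np.round(at_z(p,r["xy"],z)[:2],3).tolist()) for r in models.tip_of(p,q)[:2]])
    print(q,*out)
E
```

```text
clamp [([232.0, 175.0], 0.94, [0.56, -0.064]), ([171.0, 129.0], 0.7, [0.482, -0.323])] [([293.0, 195.0], 0.84, [0.569, -0.057])]
clamp_head [([265.0, 190.0], 0.62, [0.565, 0.043])] [([259.0, 194.0], 0.93, [0.574, 0.059]), ([364.0, 216.0], 0.34, [0.495, -0.287])]
clamp_grip [([295.0, 176.0], 0.73, [0.508, 0.104])] [([238.0, 213.0], 0.61, [0.512, 0.127]), ([368.0, 216.0], 0.46, [0.493, -0.296])]
trigger [([189.0, 121.0], 0.4, [0.426, -0.294])] []
pot_rest [([234.0, 197.0], 0.61, [0.626, -0.021])] [([283.0, 176.0], 0.88, [0.635, -0.025])]
green_block [([186.0, 199.0], 0.81, [0.689, -0.129]), ([212.0, 220.0], 0.75, [0.718, -0.032])] [([239.0, 158.0], 0.59, [0.698, 0.121]), ([314.0, 162.0], 0.57, [0.678, -0.13])]
green_slot [([172.0, 130.0], 0.87, [0.491, -0.313])] [([368.0, 218.0], 0.9, [0.487, -0.298])]
green_slot_floor [([173.0, 127.0], 0.66, [0.483, -0.313]), ([247.0, 202.0], 0.38, [0.635, 0.027])] [([368.0, 216.0], 0.64, [0.493, -0.299])]
blue_slot [([192.0, 120.0], 0.79, [0.424, -0.283])] [([362.0, 238.0], 0.54, [0.421, -0.278])]
red_slot [([160.0, 139.0], 0.86, [0.539, -0.323])] [([372.0, 201.0], 0.54, [0.542, -0.317])]
rack [([176.0, 131.0], 0.88, [0.483, -0.306]), ([158.0, 140.0], 0.22, [0.54, -0.332])] [([366.0, 218.0], 0.87, [0.489, -0.294]), ([153.0, 193.0], 0.67, [0.585, 0.411])]
blue_block [([188.0, 123.0], 0.7, [0.434, -0.294])] [([363.0, 232.0], 0.42, [0.441, -0.281])]
jar [([220.0, 251.0], 0.64, [0.79, 0.035])] [([264.0, 132.0], 0.96, [0.786, 0.036])]
bowl [([392.0, 250.0], 0.96, [0.592, 0.407])] [([156.0, 194.0], 0.65, [0.584, 0.402])]
saucer [([138.0, 196.0], 0.86, [0.74, -0.252])] [([348.0, 144.0], 0.89, [0.736, -0.247])]
```

View pics/t0.png

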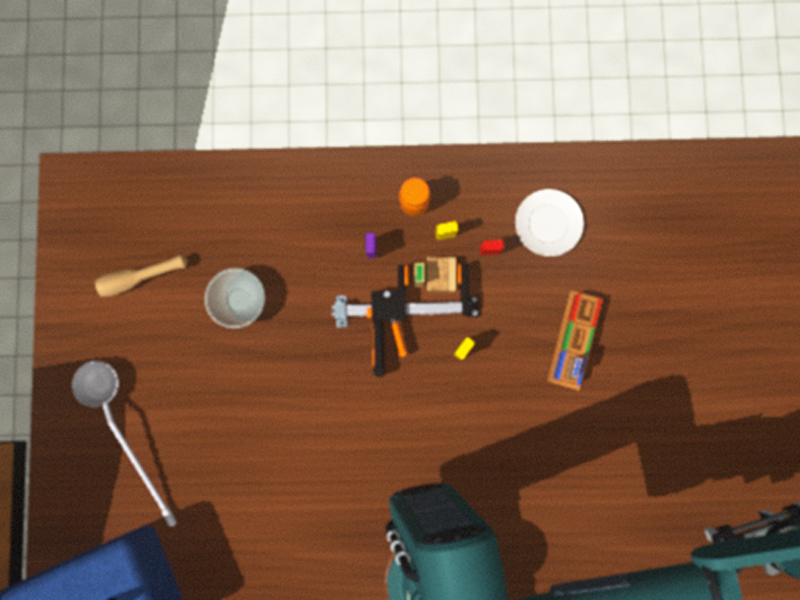

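The top view shows the clamp at (410,305), with its bar along world +y (image left). The green-banded block is at (419,272) and the rack's green slot at (579,338). The block-shaped candidates are yellow (447,230), yellow (465,348), red (492,246), purple (370,244) and the green-banded one (419,272). Only the last has a green band and stands in the jaw gap. I'll confirm it in an enlarged crop.

```bash
python3 - <<'E'
from h import *
S=eyes.snapshot("scene");T=eyes.snapshot("top")
a=cv2.resize(S["color"][145:225,200:340,::-1],(800,457),interpolation=cv2.INTER_CUBIC)
b=cv2.resize(T["color"][160:245,205:315,::-1],(776,600),interpolation=cv2.INTER_CUBIC)
cv2.imwrite("pics/c1.png",a);cv2.imwrite("pics/c2.png",b)
np.savez("snap0.npz",S=S,T=T)
E
```

```text
(no output)
```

View pics/c1.png

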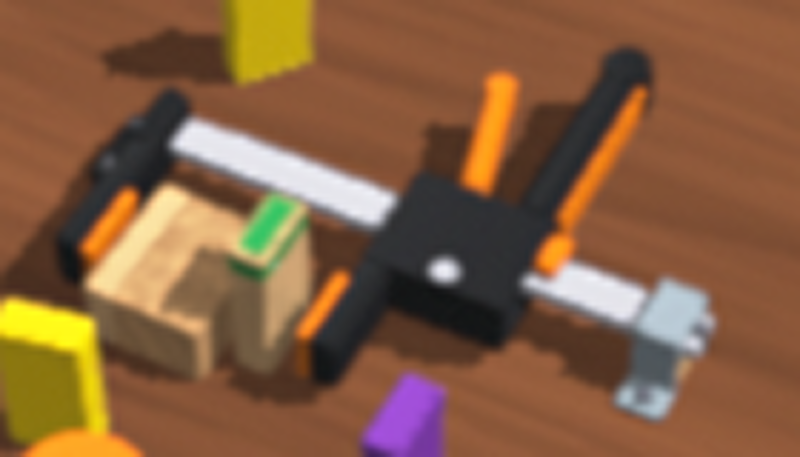

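View pics/c2.png

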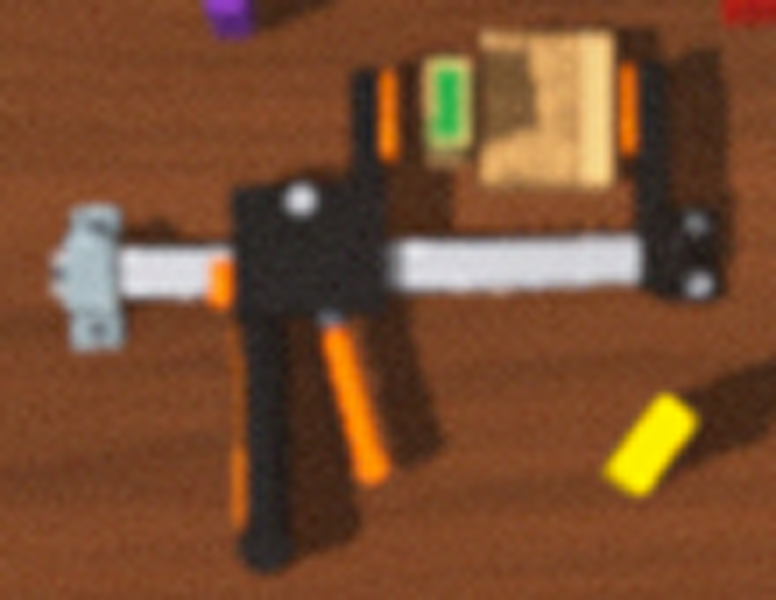

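The crops confirm it: the green-topped pale block stands between the cork and the moving jaw, at about (448,103) in the top crop and (268,225) in the scene crop. Next I'll measure the clamp and look closely at the rack.

```bash
python3 - <<'E'
from h import *
d=np.load("snap0.npz",allow_pickle=True);S=d["S"].item();T=d["T"].item()
t=lambda x,y:(205+x/7.055-.5+.07,160+y/7.059-.5+.07)
s=lambda x,y:(200+x/5.714-.4,145+y/5.714-.4)
P=lambda n,p,uv,z:print(n,np.round(at_z(p,uv,z)[:2]*1000,1))
for n,x,y,z in [("bar tail",120,271.5,.033),("bar fix",640,261.5,.033),("bar mid",400,266.5,.033),("fix pad a",620,63,.043),("fix pad b",620,160,.043),("mov a",398,70,.043),("mov b",398,162,.043),
 ("G00",425,58,.08),("G10",472,58,.08),("G11",472,150,.08),("G01",425,150,.08),("grip end",268,555,.042),("grip L",250,430,.042),("grip R",289,430,.042),("trig end F",388,470,.038),("trig pivot",330,325,.038),("trig end back",358,480,.038),("work r",614,110,.036),("work l",480,110,.036)]: P(n,T,t(x,y),z)
for n,x,y,z in [("G ctr",268,225,.08),("trig end",500,85,.038),("grip end",628,65,.042)]: P("s "+n,S,s(x,y),z)
def hsvm(p,lo,hi,box):
    h=cv2.cvtColor(p["color"],cv2.COLOR_RGB2HSV); m=cv2.inRange(h,lo,hi); k=np.zeros_like(m); x0,x1,y0,y1=box; k[y0:y1,x0:x1]=m[y0:y1,x0:x1]
    ys,xs=np.nonzero(k); return (xs.mean(),ys.mean()),len(xs)
g=((45,90,60),(85,255,255))
for n,p,b in (("T",T,(255,285,165,185)),("S",S,(235,260,175,195))):
    c,k=hsvm(p,*g,b); print(n,c,k,np.round(at_z(p,c,.08)*1000,1))
a=cv2.resize(T["color"][180:255,340:395,::-1],(440,600),interpolation=cv2.INTER_CUBIC)
b=cv2.resize(S["color"][90:155,138:210,::-1],(360,325),interpolation=cv2.INTER_CUBIC)
o=np.zeros((600,800,3),np.uint8);o[:,:440]=a;o[:325,440:]=b;cv2.imwrite("pics/r1.png",o)
E
```

```text
bar tail [561.2 179.4]
bar fix [560.4 -60.9]
bar mid [560.6  49.9]
fix pad a [651.6 -53.8]
fix pad b [606.6 -52.5]
mov a [650.8  48.8]
mov b [608.   49.7]
G00 [650.7  36.5]
G10 [650.2  15.3]
G11 [608.4  16.3]
G01 [608.9  37.5]
grip end [429.5 113. ]
grip L [486.5 120.2]
grip R [486.1 102.4]
trig end F [466.9  57.6]
trig pivot [533.9  82.7]
trig end back [462.7  71.4]
work r [630.7 -50.9]
work l [632.2  11.2]
s G ctr [629.1  24.4]
s trig end [469.4  62.1]
s grip end [432.8 112.8]
T (np.float64(267.8666666666667), np.float64(174.4)) 30 [629.2  27.3  80. ]
S (np.float64(245.94827586206895), np.float64(185.20689655172413)) 58 [633.3  25.2  80. ]
```

View pics/r1.png

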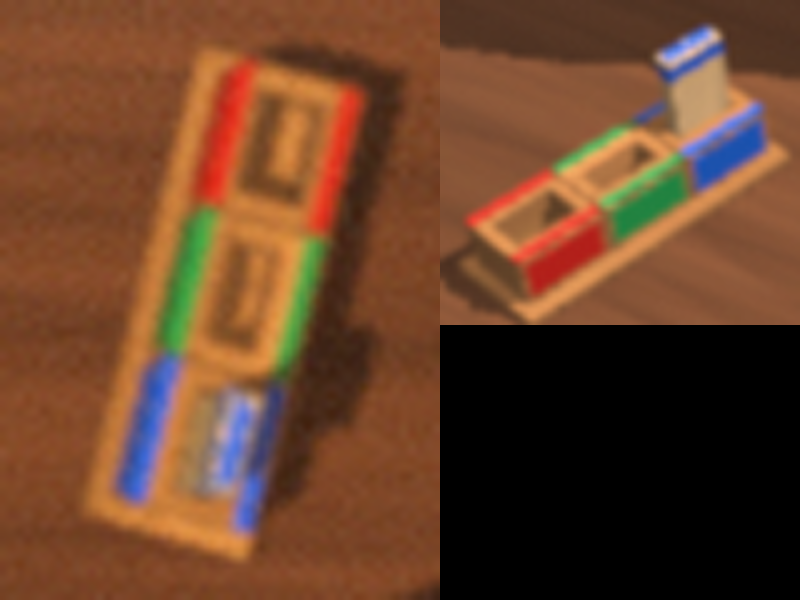

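The rack crop shows red, green, blue from top to bottom. The green pocket is at about (243,293) in the left crop and (620,170) in the right one, and it is empty. The blue block stands in the blue slot. I'll fit poses from these corners.

```bash
python3 - <<'E'
from h import *
from scipy.optimize import least_squares
d=np.load("snap0.npz",allow_pickle=True);S=d["S"].item();T=d["T"].item()
t=lambda x,y:(340+x/8-.44,180+y/8-.44); s=lambda x,y:(138+(x-440)/5-.4,90+y/5-.4)
# coords along e (to red), f = left (world +y-ish side), z
O=[(T,t(362,92),92,-25,.042),(T,t(325,236),31,-25,.042),(T,t(294,372),-31,-25,.042),(T,t(252,532),-92,-25,.042),
(T,t(200,48),100,35,.008),(T,t(88,512),-100,35,.008),(T,t(248,558),-100,-35,.008),(T,t(243,293),0,0,.042),
(S,s(527,265),92,25,.042),(S,s(608,222),31,25,.042),(S,s(690,165),-31,25,.042),(S,s(763,105),-92,25,.042),(S,s(472,220),92,-25,.042),(S,s(560,170),31,-25,.042),(S,s(635,127),-31,-25,.042),(S,s(788,157),-100,35,.008),(S,s(530,322),100,35,.008)]
def res(q,O=O):
    c,sn=np.cos(q[2]),np.sin(q[2]); r=[]
    for p,uv,a,b,z in O:
        a,b=a/1e3,b/1e3
        r+=list(proj(p,(q[0]+c*a-sn*b,q[1]+sn*a+c*b,z))-uv)
    return np.array(r)
for name,o in(("both",O),("T",O[:8]),("S",O[8:])):
    f=least_squares(lambda q:res(q,o),[.485,-.3,-.3],loss="soft_l1"); print(name,np.round(f.x,4),np.round(res(f.x,o).reshape(-1,2),1).tolist())
# clamp fit: x along jaws, y along bar
t=lambda x,y:(205+x/7.055-.43,160+y/7.059-.43); s=lambda x,y:(200+x/5.714-.4,145+y/5.714-.4)
C=[(T,t(620,63),90,0,.043),(T,t(620,160),50,0,.043),(T,t(398,70),90,112,.043),(T,t(398,162),50,112,.043),(T,t(640,236),10,-8,.033),(T,t(640,287),-10,-8,.033),(T,t(120,246),10,230,.033),(T,t(120,297),-10,230,.033)]
wt=[(.3,1)]*2+[(.3,1)]*2
def rc(q,O=C):
    c,sn=np.cos(q[2]),np.sin(q[2]); r=[]
    for i,(p,uv,a,b,z) in enumerate(O):
        a,b=a/1e3,b/1e3
        e=proj(p,(q[0]+c*a-sn*b,q[1]+sn*a+c*b,z))-uv
        r+=list(e) if i<4 else [e[1]]
    return np.array(r)
f=least_squares(rc,[.56,-.055,0],loss="soft_l1");q=f.x;print("clamp",np.round(q,4),np.round(rc(q),1))
print(np.round(proj(S,(.63,.026,.08)),1),T["camera_matrix"][0,0])
c,sn=np.cos(q[2]),np.sin(q[2])
for n,a,b,z in(("padfix",70,0,.043),("padmov",70,112,.043)):
    X=(q[0]+c*a/1e3-sn*b/1e3,q[1]+sn*a/1e3+c*b/1e3,z);u=proj(S,X);print(n,np.round(X,4),((u-(200,145))*5.714).round())
E
```

```text
both [ 0.4905 -0.2993 -0.2852] [[-0.5, -0.2], [-0.2, -0.0], [-0.9, 1.6], [-0.1, 0.1], [0.2, -0.7], [-0.3, -0.0], [0.5, -0.1], [0.2, 0.1], [-0.9, 0.1], [-0.3, -2.0], [-0.3, -1.1], [0.6, 1.1], [-0.5, 0.8], [-1.3, 0.4], [-0.0, -1.1], [0.9, -0.6], [0.6, 0.3]]
T [ 0.4905 -0.2997 -0.2865] [[-0.3, -0.2], [-0.1, -0.0], [-0.7, 1.6], [0.0, 0.0], [0.3, -0.7], [-0.2, -0.0], [0.6, -0.1], [0.3, 0.1]]
S [ 0.4908 -0.2986 -0.2865] [[-0.8, 0.2], [-0.2, -1.9], [-0.1, -0.9], [0.8, 1.2], [-0.4, 0.9], [-1.2, 0.5], [0.2, -1.0], [1.1, -0.4], [0.7, 0.4]]
clamp [ 0.5596 -0.0576 -0.0049] [ 1.3  0.6  1.6 -1.  -1.6  0.2 -1.4 -0.6  0.8 -0.3  0.7 -0.4]
[246.9 184.4] 491.42881899998343
padfix [ 0.6296 -0.058   0.043 ] [111. 214.]
padmov [0.6301 0.054  0.043 ] [326. 301.]
```

Emit:
{"op": "step_arm", "data": {"commands": [[[0,0,0,0,0,0.135,60],[0,0,0,0,0,0.134,60],[35,-40,0,0,0,0,60],[35,-40,0,0,0,0,60],[35,-40,0,0,0,0,60],[35,-40,0,0,0,0,60],[35,-40,0,0,0,0,60],[35,-40,0,0,0,0,60],[35,-40,0,0,0,0,60],[35,-40,0,0,0,0,60],[35,-40,0,0,0,0,60],[35,-40,0,0,0,0,60],[35,-40,0,0,0,0,60],[35,-40,0,0,0,0,60],[35,-40,0,0,0,0,60],[30,-36,0,0,0,0,60]]]}}

```text
time: 3.95
tool_pos: [0.6323, 0.0273, 0.4045]
ee_rot: [3.141, -0.0, 0.0]
wrist_force: [-0.2, -0.7, -0.5]
width: 0.06
finger_force: 0.0
```

Emit:
{"op": "step_arm", "data": {"commands": [[[-2,1,40,0,0,0,60],[0,0,40,0,0,0,60],[0,0,40,0,0,0,60],[0,0,20,0,0,0,60],[0,0,17,0,0,0,60],[0,0,0,0,0,0,60]]]}}

```text
time: 4.7
tool_pos: [0.6291, 0.0246, 0.2469]
ee_rot: [3.142, 0.001, -0.0]
wrist_force: [0.4, -0.6, -0.2]
width: 0.06
finger_force: 0.0
```

```bash
python3 - <<'E'
from h import *
S=eyes.snapshot("scene");T=eyes.snapshot("top")
a=cv2.resize(S["color"][105:215,190:310,::-1],(480,440),interpolation=cv2.INTER_CUBIC)
b=cv2.resize(T["color"][140:230,230:310,::-1],(320,360),interpolation=cv2.INTER_CUBIC)
o=np.zeros((440,800,3),np.uint8);o[:,:480]=a;o[:360,480:]=b;cv2.imwrite("pics/g1.png",o); print(robot.get_obs()["tool_pos"])
E
```

```text
[0.62970408 0.0245384  0.2491687 ]
```

View pics/g1.png

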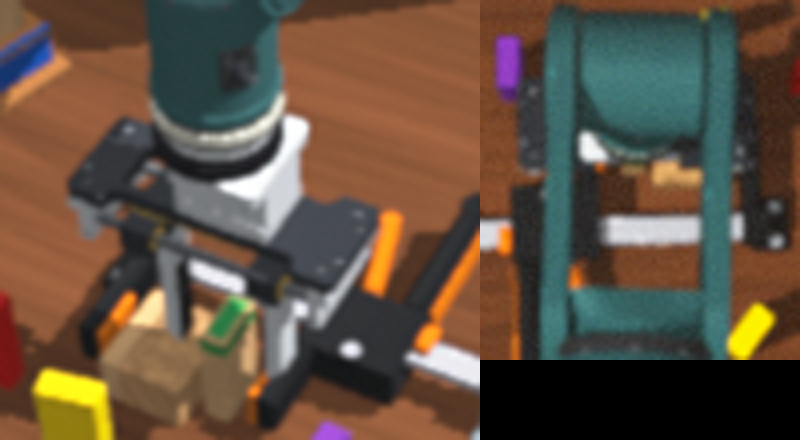

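The fingers straddle the green block, at (180,290) and (275,330), with clear gaps on both sides. I'll close and lift.

Emit:
{"op": "step_arm", "data": {"commands": [[[0,-1,0,0,0,0,40],[0,0,0,0,0,0,20],[0,0,0,0,0,0,10],[0,0,0,0,0,0,10],[0,0,0,0,0,0,10],[0,0,0,0,0,0,10]]]}}

```text
time: 5.55
tool_pos: [0.6292, 0.0256, 0.2477]
ee_rot: [3.142, 0.0, -0.0]
wrist_force: [-0.2, -1.3, 0.5]
width: 0.0179
finger_force: 30.0
```

Emit:
{"op": "step_arm", "data": {"commands": [[[0,0,-40,0,0,0,10],[0,0,-50,0,0,0,10],[0,0,-40,0,0,0,10],[-20,45,0,0,0,0,10],[-20,47,0,0,0,0,10],[-20,47,0,0,0,0,10],[-20,47,0,0,0,0,10],[-20,47,0,0,0,0,10],[-20,47,0,0,0,0,10],[-18,45,0,0,0,0,10],[0,0,0,0,0,0.143,10],[0,0,0,0,0,0.143,10],[0,0,30,0,0,0,10],[0,0,0,0,0,0,10]]]}}

```text
time: 7.3
tool_pos: [0.4905, -0.299, 0.3447]
ee_rot: [-3.139, 0.006, -0.286]
wrist_force: [-0.4, 0.6, -0.8]
width: 0.018
finger_force: 30.0
```

```bash
python3 - <<'E'
from h import *
S=eyes.snapshot("scene");T=eyes.snapshot("top")
o_=robot.get_obs();p=o_["tool_pos"];print(p,o_["ee_rot"],o_["width"])
a=cv2.resize(S["color"][70:160,130:230,::-1],(667,600),interpolation=cv2.INTER_CUBIC)
cv2.imwrite("pics/h1.png",a);np.savez("snap1.npz",S=S,T=T)
R=Ro.from_euler("xyz",o_["ee_rot"]).as_matrix()
# predicted block bottom corners if centered in x with underside 68+... z below TCP
for a_ in(-20,20):
  for b in(-9,9):
    for z in(.168,.248): u=proj(S,p+R@np.array([a_/1e3,b/1e3,z])); print(a_,b,z,((u-(130,70)+.42)*6.667).round())
E
```

```text
[ 0.4911247  -0.29928972  0.34776021] [-3.14146391e+00  5.17007458e-04 -2.86039898e-01] 0.01766051485347973
-20 -9 0.168 [294.  89.]
-20 -9 0.248 [323. 241.]
-20 9 0.168 [266.  71.]
-20 9 0.248 [296. 223.]
20 -9 0.168 [217. 134.]
20 -9 0.248 [250. 286.]
20 9 0.168 [189. 115.]
20 9 0.248 [223. 267.]
```

View pics/h1.png

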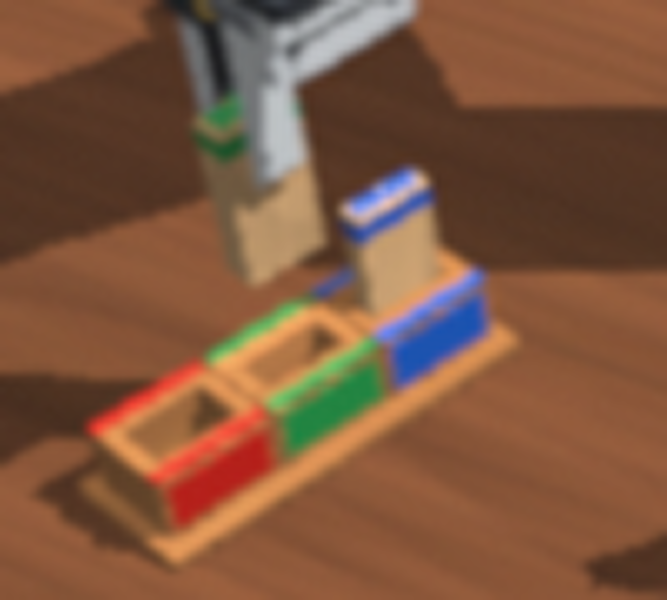

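The block hangs upright and centred over the empty green slot. Its bottom corners at (325,246) and (248,285) match the prediction of (323,241) and (250,286). I'll lower it slowly.

Emit:
{"op": "step_arm", "data": {"commands": [[[0,0,25,0,0,0,10],[0,0,25,0,0,0,10],[0,0,4,0,0,0,10],[0,0,4,0,0,0,10],[0,0,4,0,0,0,10],[0,0,0,0,0,0,10]]]}}

```text
time: 8.15
tool_pos: [0.4915, -0.2996, 0.2893]
ee_rot: [3.14, -0.004, -0.286]
wrist_force: [-1.5, 2.2, 6.8]
width: 0.0178
finger_force: 30.0
```

```bash
python3 - <<'E'
from h import *
L=[]
for i in range(4):
    S=eyes.snapshot("scene"); o=robot.get_obs(); L.append(np.r_[o["tool_pos"],o["wrist_force"],o["wrist_torque"]])
print(np.round(L,4))
p=o["tool_pos"];f=o["wrist_force"];m=o["wrist_torque"];rz=-.248
print("contact r",(m[0]+rz*f[1])/f[2],(rz*f[0]-m[1])/f[2])
a=cv2.resize(S["color"][85:155,135:215,::-1],(686,600),interpolation=cv2.INTER_CUBIC)
cv2.imwrite("pics/i1.png",a)
q=(.4906,-.2993,-.2860);c,s=np.cos(q[2]),np.sin(q[2])
for a_,b in((21.5,10.5),(-21.5,10.5),(-21.5,-10.5),(21.5,-10.5)):
    u=proj(S,(q[0]+(c*a_-s*b)/1e3,q[1]+(s*a_+c*b)/1e3,.042)); print(((u-(135,85)+.44)*8.57).round())
E
```

```text
[[ 0.4915 -0.2995  0.2893 -2.4208  2.0529  6.3325  0.3219  0.4018  0.0299]
 [ 0.4915 -0.2995  0.2892 -1.5468  1.6055  6.4726  0.3985  0.3798  0.0111]
 [ 0.4915 -0.2996  0.2892 -2.5989  2.4741  6.8261  0.3123  0.4115  0.0211]
 [ 0.4915 -0.2995  0.2893 -2.7136  0.909   5.5715  0.3717  0.323  -0.0076]]
contact r 0.026253232153373524 0.06282528689521627
[306. 373.]
[404. 311.]
[365. 283.]
[268. 344.]
```

View pics/i1.png

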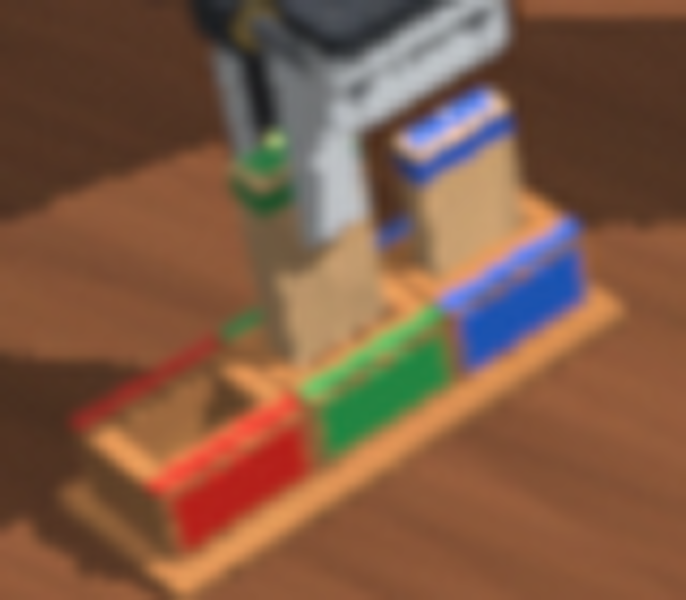

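The block is resting on the pocket rim: fz is about 6 N and z is 0.289. Its lower-left corner at (295,362) lies towards the red side of the predicted pocket corner at (306,373), and the contact moment points the same way. I'll ease it back, shift and retry.

Emit:
{"op": "step_arm", "data": {"commands": [[[0,0,-4,0,0,0,10],[-2,-1,0,0,0,0,10],[0,0,3,0,0,0,10],[0,0,3,0,0,0,10],[0,0,2,0,0,0,10],[0,0,0,0,0,0,10]]]}}

```text
time: 9.1
tool_pos: [0.4899, -0.2978, 0.2888]
ee_rot: [3.14, -0.006, -0.286]
wrist_force: [-5.2, 4.7, 23.0]
width: 0.0178
finger_force: 30.0
```

```bash
python3 - <<'E'
from h import *
L=[]
for i in range(6):
    T=eyes.snapshot("top"); o=robot.get_obs(); L.append(np.r_[o["tool_pos"],o["wrist_force"],o["wrist_torque"]])
v=np.mean(L,0);print(np.round(v,4))
f=v[3:6];m=v[6:];R=Ro.from_euler("xyz",o["ee_rot"]).as_matrix()
for nm,rz in(("tcp",-.248),):
    r=np.array([(rz*f[0]-m[1])/f[2],(m[0]+rz*f[1])/f[2],0]);print("world r",r,"tool",R.T@r)
E
```

```text
[ 0.4899 -0.2978  0.2888 -5.7189  4.292  23.2769  1.2114  1.1735  0.0248]
world r [0.01051515 0.00631341 0.        ] tool [ 8.30795266e-03 -9.02241823e-03  3.80000664e-05]
```

The contact centroid, about (+8,−9) mm in the tool frame, shows the +f edge on the rim. So the earlier x-shift was right and the y-shift was not. I'll undo the y-shift and retry.

Emit:
{"op": "step_arm", "data": {"commands": [[[0,0,-6,0,0,0,10],[-0.3,1.3,0,0,0,0,10],[0,0,3,0,0,0,10],[0,0,2,0,0,0,10],[0,0,2,0,0,0,10],[0,0,0,0,0,0,10]]]}}

```text
time: 10.15
tool_pos: [0.4892, -0.2992, 0.2801]
ee_rot: [3.141, -0.001, -0.286]
wrist_force: [4.9, -1.5, -1.0]
width: 0.0178
finger_force: 30.0
```

```bash
cat > w.py <<'E'
from h import *
L=[]
for i in range(5):
    T=eyes.snapshot("top"); o=robot.get_obs(); L.append(np.r_[o["tool_pos"],o["wrist_force"],o["wrist_torque"]])
v=np.mean(L,0);print(np.round(v,4))
f=v[3:6];m=v[6:];R=Ro.from_euler("xyz",o["ee_rot"]).as_matrix()
r=np.array([(-.248*f[0]-m[1])/f[2],(m[0]-.248*f[1])/f[2],0]);print("tool r mm",1e3*R.T@r)
E
python3 w.py
```

```text
[ 0.4892 -0.2991  0.2801  4.9911 -2.1844 -2.3503 -0.4883 -1.2194 -0.0484]
tool r mm [13.93188423 19.57640049  0.02271925]
```

It is in the pocket, with z down to 0.280. I'll relieve the side load and continue down.

Emit:
{"op": "step_arm", "data": {"commands": [[[0.7,0,0,0,0,0,10],[0,0,4,0,0,0,10],[0,0,4,0,0,0,10],[0,0,4,0,0,0,10],[0,0,3,0,0,0,10],[0,0,0,0,0,0,10]]]}}

```text
time: 11.15
tool_pos: [0.4895, -0.2992, 0.2652]
ee_rot: [3.141, -0.0, -0.286]
wrist_force: [2.7, -2.5, -1.4]
width: 0.0175
finger_force: 30.0
```

Emit:
{"op": "step_arm", "data": {"commands": [[[0.3,0,2,0,0,0,10],[0,0,1.5,0,0,0,10],[0,0,1.5,0,0,0,10],[0,0,0,0,0,0,10]]]}}

```text
time: 11.65
tool_pos: [0.4896, -0.2993, 0.2614]
ee_rot: [3.141, 0.0, -0.286]
wrist_force: [0.9, -0.2, 4.3]
width: 0.0179
finger_force: 30.0
```

The block is on the floor (z 0.2614, fz +4 N). I'll release it and rise straight up.

Emit:
{"op": "step_arm", "data": {"commands": [[[0,0,0,0,0,0,30],[0,0,0,0,0,0,40],[0,0,0,0,0,0,40],[0,0,-15,0,0,0,40],[0,0,-45,0,0,0,40],[0,0,-50,0,0,0,40],[0,0,0,0,0,-0.143,60],[0,0,0,0,0,-0.143,80],[5,-50,0,0,0,0,94],[5,-50,0,0,0,0,94],[0,-50,0,0,0,0,94],[0,-50,0,0,0,0,94],[0,-50,0,0,0,0,94],[0,0,0,0,0,0,94]]]}}

```text
time: 13.4
tool_pos: [0.4995, -0.0465, 0.3721]
ee_rot: [-3.141, -0.002, 0.005]
wrist_force: [0.5, -0.7, -0.1]
width: 0.094
finger_force: 0.0
```

```bash
python3 - <<'E'
from h import *
S=eyes.snapshot("scene");T=eyes.snapshot("top")
a=cv2.resize(T["color"][160:245,205:315,::-1],(440,340),interpolation=cv2.INTER_CUBIC)
b=cv2.resize(S["color"][85:155,135:215,::-1],(360,315),interpolation=cv2.INTER_CUBIC)
c=cv2.resize(S["color"][135:225,200:340,::-1],(800-360-80,231),interpolation=cv2.INTER_CUBIC)
o=np.zeros((580,800,3),np.uint8);o[:340,:440]=a;o[:315,440:]=b;o[345:576,:360]=c;cv2.imwrite("pics/k1.png",o)
for q in("clamp_grip",): print([(at_z(p,r["xy"],.028).round(3),r["confidence"]) for p in(S,T) for r in models.tip_of(p,q)[:1]])
# predictions, crop coords of T (x4)
for X in((.5055,.115,.028),(.5,.127,.042),(.5,.103,.042),(.5,.0645,.038)): u=proj(T,X);print(X,((u-(205,160)+.375)*4).round())
E
```

```text
[(array([0.503, 0.102, 0.028]), 0.78), (array([0.501, 0.116, 0.028]), 0.96)]
(0.5055, 0.115, 0.028) [148. 221.]
(0.5, 0.127, 0.042) [133. 227.]
(0.5, 0.103, 0.042) [163. 226.]
(0.5, 0.0645, 0.038) [210. 225.]
```

View pics/k1.png

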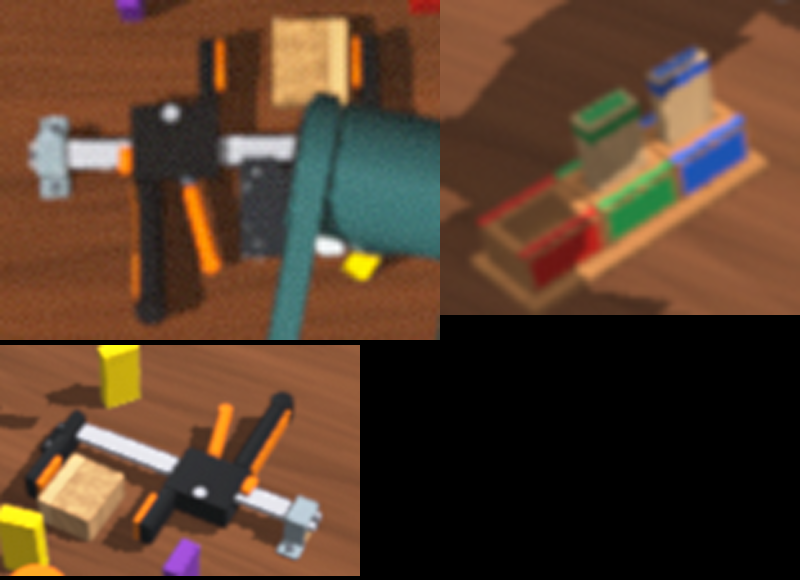

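The green block stands upright in the green slot, at (610,140) in the right crop. The clamp and cork are undisturbed, and the trigger front at (210,225) and grip back at (133,227) match the predictions. I'll go down over the grip and trigger.

Emit:
{"op": "step_arm", "data": {"commands": [[[0,-48,0,0,0,0,94],[0,-48,0,0,0,0,94],[0,-46,0,0,0,0,94],[0,0,40,0,0,0,94],[0,0,40,0,0,0,94],[0,0,40,0,0,0,94],[0,0,20,0,0,0,94],[0,0,18,0,0,0,94],[0,0,0,0,0,0,94]]]}}

```text
time: 14.72
tool_pos: [0.4996, 0.0919, 0.2113]
ee_rot: [3.141, 0.003, -0.002]
wrist_force: [-0.2, 0.2, -0.3]
width: 0.0936
finger_force: 0.0
```

Emit:
{"op": "step_arm", "data": {"commands": [[[0,-4,0,0,0,0,75],[0,0,0,0,0,0,65],[0,0,0,0,0,0,55],[0,0,0,0,0,0,45],[0,0,0,0,0,0,34],[0,0,0,0,0,0,30],[0,0,0,0,0,0,30],[0,0,0,0,0,0,30]]]}}

```text
time: 15.72
tool_pos: [0.4998, 0.097, 0.2131]
ee_rot: [-3.141, 0.0, -0.001]
wrist_force: [-3.8, -1.1, 5.5]
width: 0.0369
finger_force: 30.0
```

Emit:
{"op": "step_arm", "data": {"commands": [[[0,0,0,0,0,0,60],[0,0,0,0,0,0,80],[0,4,0,0,0,0,80],[0,5,0,0,0,0,80],[0,0,0,0,0,0,80],[0,0,0,0,0,0,65],[0,0,0,0,0,0,55],[0,0,0,0,0,0,45],[0,0,0,0,0,0,34],[0,0,0,0,0,0,30],[0,0,0,0,0,0,30]]]}}

```text
time: 17.1
tool_pos: [0.4994, 0.088, 0.2123]
ee_rot: [-3.141, 0.002, -0.0]
wrist_force: [-4.4, 0.6, 0.3]
width: 0.0369
finger_force: 30.0
```

```bash
cat > v.py <<'E'
from h import *
import sys
S=eyes.snapshot("scene")
for q in("clamp_head","clamp_grip","pot_rest"): print(q,[(at_z(S,r["xy"],.028 if "grip" in q else 0).round(3)[:2],round(r["confidence"],2)) for r in models.tip_of(S,q)[:1]])
h=cv2.cvtColor(S["color"],cv2.COLOR_RGB2HSV);m=cv2.inRange(h,(8,200,150),(20,255,255)); m[:,:215]=0;m[:170]=0;m[215:]=0;m[:,275:]=0
n,l,st,c=cv2.connectedComponentsWithStats(m)
for i in range(1,n):
    if st[i,4]>8: print("orange",c[i].round(1),st[i,4],at_z(S,c[i],.03).round(4)[:2])
cv2.imwrite(f"pics/{sys.argv[1]}.png",cv2.resize(S["color"][130:225,195:335,::-1],(800,543),interpolation=cv2.INTER_CUBIC))
E
python3 v.py p2
```

```text
clamp_head [(array([0.559, 0.026]), 0.77)]
clamp_grip [(array([ 0.443, -0.273]), 0.61)]
pot_rest [(array([ 0.62 , -0.025]), 0.66)]
orange [219.  183.9] 48 [ 0.6256 -0.063 ]
orange [249.6 195.6] 37 [0.6234 0.0286]
```

Two pumps have walked the head about 17 mm. I'll continue.

Emit:
{"op": "step_arm", "data": {"commands": [[[0,0,0,0,0,0,60],[0,0,0,0,0,0,80],[0,4,0,0,0,0,80],[0,5,0,0,0,0,80],[0,0,0,0,0,0,80],[0,0,0,0,0,0,65],[0,0,0,0,0,0,55],[0,0,0,0,0,0,45],[0,0,0,0,0,0,34],[0,0,0,0,0,0,30],[0,0,0,0,0,0,30]]]}}

```text
time: 18.68
tool_pos: [0.4995, 0.079, 0.2124]
ee_rot: [-3.141, 0.002, -0.0]
wrist_force: [-2.1, 0.1, 1.0]
width: 0.0366
finger_force: 30.0
```

```bash
python3 v.py p3
```

```text
clamp_head []
clamp_grip [(array([0.502, 0.073]), 0.79)]
pot_rest [(array([ 0.637, -0.019]), 0.63)]
orange [219.  183.9] 48 [ 0.6256 -0.063 ]
orange [246.5 194.7] 32 [0.6246 0.02  ]
```

Emit:
{"op": "step_arm", "data": {"commands": [[[0,0,0,0,0,0,60],[0,0,0,0,0,0,80],[0,4,0,0,0,0,80],[0,5,0,0,0,0,80],[0,0,0,0,0,0,80],[0,0,0,0,0,0,65],[0,0,0,0,0,0,55],[0,0,0,0,0,0,45],[0,0,0,0,0,0,34],[0,0,0,0,0,0,30],[0,0,0,0,0,0,30]]]}}

```text
time: 20.25
tool_pos: [0.4995, 0.07, 0.2124]
ee_rot: [-3.141, 0.002, -0.0]
wrist_force: [-3.4, -0.1, 0.6]
width: 0.0369
finger_force: 30.0
```

```bash
python3 v.py p4
```

```text
clamp_head [(array([0.561, 0.006]), 0.71)]
clamp_grip [(array([0.509, 0.072]), 0.79)]
pot_rest [(array([ 0.625, -0.019]), 0.66)]
orange [219.1 183.8] 49 [ 0.6252 -0.063 ]
orange [243.2 194.3] 26 [0.6272 0.0115]
```

View pics/p4.png

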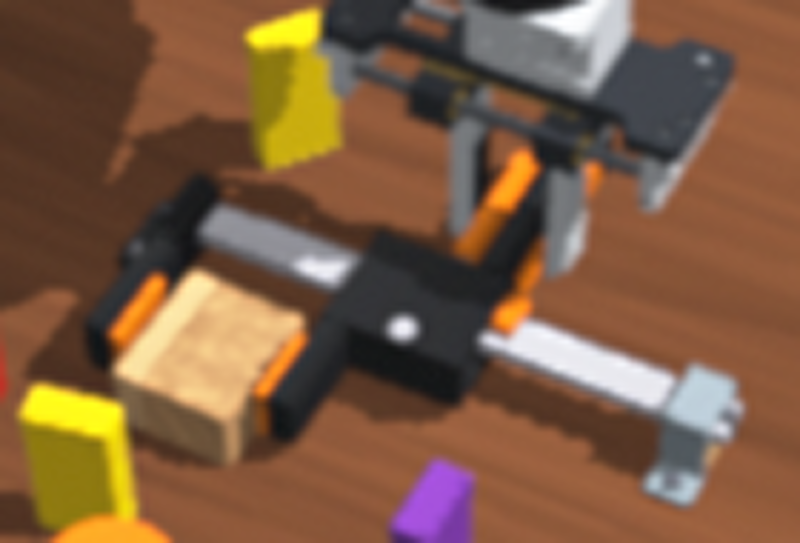

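After four pumps the moving pad at (280,375) is close to the cork. The gripper is on the grip and trigger and the trigger is home. The next pump should pinch the cork.

Emit:
{"op": "step_arm", "data": {"commands": [[[0,0,0,0,0,0,60],[0,0,0,0,0,0,80],[0,4,0,0,0,0,80],[0,5,0,0,0,0,80],[0,0,0,0,0,0,80],[0,0,0,0,0,0,65],[0,0,0,0,0,0,58],[0,0,0,0,0,0,53],[0,0,0,0,0,0,49],[0,0,0,0,0,0,45],[0,0,0,0,0,0,42],[0,0,0,0,0,0,39],[0,0,0,0,0,0,36],[0,0,0,0,0,0,32],[0,0,0,0,0,0,30],[0,0,0,0,0,0,30]]]}}

```text
time: 22.45
tool_pos: [0.4995, 0.0611, 0.2124]
ee_rot: [-3.141, 0.002, -0.0]
wrist_force: [-5.4, 0.8, 1.9]
width: 0.0367
finger_force: 30.0
```

```bash
python3 v.py p5
```

```text
clamp_head [(array([ 0.567, -0.012]), 0.96)]
clamp_grip [(array([0.501, 0.061]), 0.8)]
pot_rest [(array([ 0.634, -0.034]), 0.89)]
orange [218.6 183.3] 29 [ 0.6242 -0.0651]
orange [240.4 193.2] 21 [0.6275 0.0033]
```

Emit:
{"op": "step_arm", "data": {"commands": [[[0,0,0,0,0,0,60],[0,0,0,0,0,0,80],[0,4,0,0,0,0,80],[0,5,0,0,0,0,80],[0,0,0,0,0,0,80],[0,0,0,0,0,0,65],[0,0,0,0,0,0,58],[0,0,0,0,0,0,55],[0,0,0,0,0,0,52],[0,0,0,0,0,0,49],[0,0,0,0,0,0,46],[0,0,0,0,0,0,43],[0,0,0,0,0,0,40],[0,0,0,0,0,0,37],[0,0,0,0,0,0,32],[0,0,0,0,0,0,30],[0,0,0,0,0,0,30]]]}}

```text
time: 24.78
tool_pos: [0.4993, 0.0565, 0.2122]
ee_rot: [-3.127, 0.001, 0.0]
wrist_force: [-1.5, 18.5, -0.5]
width: 0.0387
finger_force: 29.9
```

```bash
python3 v.py p6
```

```text
clamp_head [(array([0.559, 0.007]), 0.68)]
clamp_grip [(array([0.506, 0.053]), 0.77)]
pot_rest [(array([ 0.631, -0.019]), 0.61)]
orange [218.4 183.3] 25 [ 0.6245 -0.0656]
orange [240.3 192.4] 21 [0.6251 0.0017]
```

View pics/p6.png

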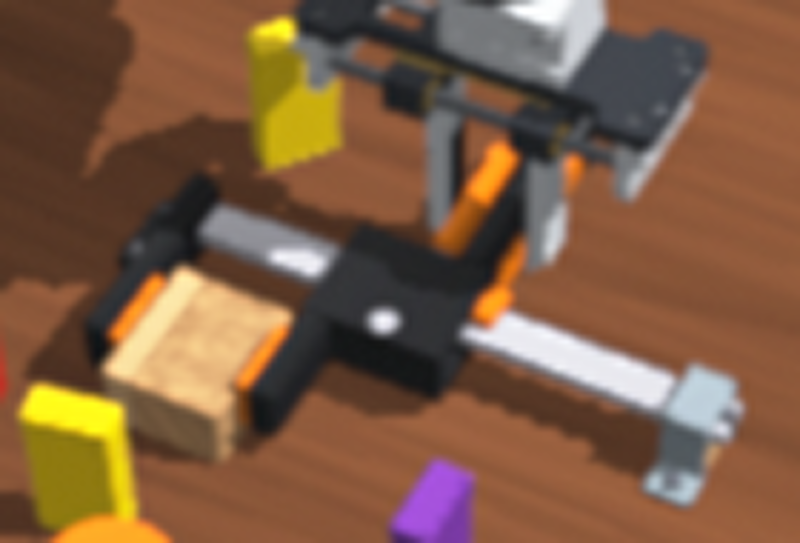

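The jaw now pinches the cork against the fixed jaw. The trigger is almost home, though, and the arm carries 18 N sideways. I'll let it back and re-squeeze recentred, so it stops part-way and the jaw holds real pressure.

Emit:
{"op": "step_arm", "data": {"commands": [[[0,0,0,0,0,0,45],[0,0,0,0,0,0,60],[0,2,0,0,0,0,75],[0,0,0,0,0,0,75],[0,0,0,0,0,0,70],[0,0,0,0,0,0,65],[0,0,0,0,0,0,62],[0,0,0,0,0,0,59],[0,0,0,0,0,0,56],[0,0,0,0,0,0,53],[0,0,0,0,0,0,50],[0,0,0,0,0,0,47],[0,0,0,0,0,0,44],[0,0,0,0,0,0,41],[0,0,0,0,0,0,38],[0,0,0,0,0,0,34],[0,0,0,0,0,0,30],[0,0,0,0,0,0,30]]]}}

```text
time: 27.22
tool_pos: [0.4996, 0.0555, 0.2123]
ee_rot: [-3.124, -0.0, 0.0]
wrist_force: [1.4, 24.8, -2.4]
width: 0.0394
finger_force: 29.9
```

It stopped part-way, at 39.4 mm against 36.8 mm when home. I'll relieve the side load gently while still squeezing.

Emit:
{"op": "step_arm", "data": {"commands": [[[0,-1,0,0,0,0,30],[0,-1,0,0,0,0,30],[0,-1,0,0,0,0,30],[0,-1,0,0,0,0,30],[0,0,0,0,0,0,30],[0,0,0,0,0,0,30]]]}}

```text
time: 27.98
tool_pos: [0.4997, 0.0572, 0.2124]
ee_rot: [-3.131, 0.0, -0.0]
wrist_force: [0.1, 14.6, -1.8]
width: 0.0386
finger_force: 29.9
```

```bash
python3 - <<'E'
from h import *
S=eyes.snapshot("scene");T=eyes.snapshot("top")
a=cv2.resize(S["color"][135:225,190:330,::-1],(500,321),interpolation=cv2.INTER_CUBIC)
b=cv2.resize(T["color"][160:230,240:320,::-1],(300,262),interpolation=cv2.INTER_CUBIC)
c=cv2.resize(S["color"][85:155,135:215,::-1],(300,262),interpolation=cv2.INTER_CUBIC)
o=np.zeros((530,800,3),np.uint8);o[:321,:500]=a;o[:262,500:]=b;o[265:527,500:]=c;cv2.imwrite("pics/z1.png",o)
s=robot.get_obs();print(s["tool_pos"],s["wrist_force"],s["width"],s["finger_force"],s["time"])
E
```

```text
[0.49964782 0.0572071  0.21239813] [ 1.43612515 15.29564812 -1.69269051] 0.03849482615341922 29.922818541526794 28.075
```

View pics/z1.png

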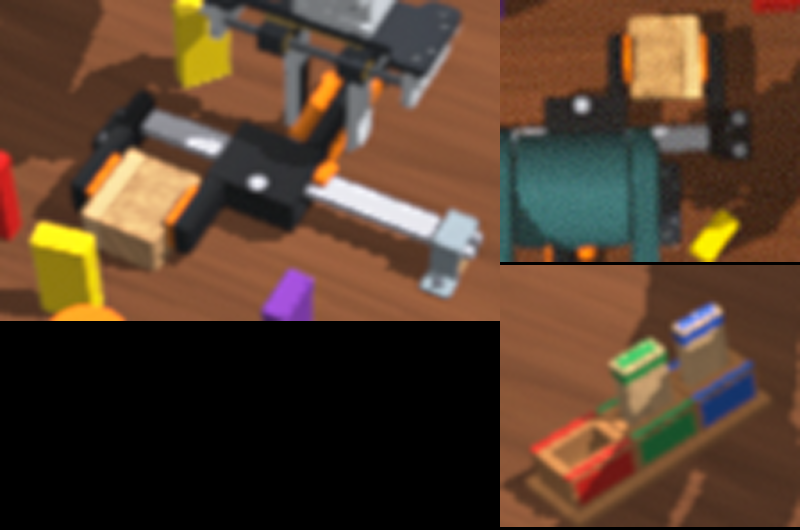

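The cork is flush between both pads, at about (665,55) in the top crop. The green block is seated upright in its slot, and the trigger is held at 30 N, short of home. The remaining side load pushes the jaw onto the cork, so I'm handing in.

```bash
python3 -c "
from bench import robot
print(robot.close_job())"
```

```text
the job is handed in; nothing more can be done
None
```

I handed the job in at about 28 s with the green block standing in its green slot, the cork pinched between both jaws, and the gripper still squeezing the trigger at about 30 N. The close call returned no verdict, and the jaw's force on the cork was estimated, not measured.

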